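# Return the reagents and filter carton to their outline mats

## Robot

A 7-joint arm with a two-finger parallel gripper is mounted at the origin on a cart in front of the work surface, level with it; the furniture and walls round the work are solid. World frame = base frame: x ahead of the robot, y to its left, z up, the work surface at z = 0. Lengths are in m, angles in rad, forces in N, time in s.
With the tool pointing down it reaches from about 0.4 to 0.85 m from the base axis. Payload 10.4 kg.
Tool frame: the origin (TCP) lies on the centre line of the jaws, within the pads' length; the fingertips stand 11 mm ahead of it and the grasp point (between the pads) lies 8 mm behind it (manip.finger_overhang is the distance from the TCP to the fingertips, in m); z points along the fingers, y is the line along which they close (so a half turn about z gives the same grasp; the last joint's range is limited). The gripper opens to 85 mm and grips with 20 to 120 N. Pads are 22 mm wide; open, the fingers measure 114 mm over their backs; the gripper's body (76 mm by 85 mm) begins 54 mm behind the grasp point. The pads swing forward as they close: fully open they stand 13 mm farther back than shut.
Start: joints at [-1.135, 0.332, -0.065, 1.46, 0.022, 1.35, -0.088], TCP at [0.277, 0.56, 0.242] pointing down, gripper open.
Joint ranges: [-2.6, 2.6], [-0.5, 2.12], [-1.47, 1.34], [0.16, 2.42], [-1.27, 4.41], [0.06, 2.06], [-2.6, 2.6]. Speed limits (rad/s): [2.22, 2.22, 2.79, 2.79, 3.14, 3.14, 3.14].

## Interface

Orientations are given as a unit quaternion [x, y, z, w].
In Python, from workcell import manip, imaging, workorder gives the robot as it stands.
- The arm moves only by the tool jog_arm, never from a script. Its argument "deltas" is a list of rows, each an object with "gripper": the opening, from 0 (shut) to 1 (fully open); "offset": the shift along the tool's x, y, z in m, a list of three; "rotation": the turn, a rotation vector about the tool's x, y, z in degrees, a list of three. In form: [{"gripper": gripper, "offset": [tx, ty, tz], "rotation": [ax, ay, az]}, ...]. A call has 1 to 20 rows; each row shifts and turns the commanded pose from where the row before left it, along the tool's axes as they then stand; what a row does not reach is not made up. A row lasts 1/10 s, in which the tool goes at most 50 mm and 8.59 degrees, less where a joint would pass 70% of its speed; a pose out of reach is approached as far as the arm can. A call with a gripper value outside its range is refused whole. The fingers move at their own pace and stop on an object; "newtons" is the grip in N (left out, the last holds). Time passes only in rows, so rows that do not move let the fingers close. It gives the time, the measured TCP pose, the force, the opening and the grip force at its end, in the units of the state.
- manip.get_obs(): the state, without advancing time (a new reading comes with each control period).
- imaging.camera(name): name is "side" or "top"; returns the picture (400x640x3 uint8, blue, green, red); there is no depth.
- imaging.camera_model(name): a dict with "camera_matrix" (3x3 intrinsics, pixels), "world_to_cam" (4x4, takes a point from world to camera coordinates). Camera axes: x right, y up, looking along -z (the intrinsics and any distortion apply to the point x, -y, -z); pixel columns grow to the right and rows downward; lengths in m; the calibration is good to about 2 mm. A picture is of the moment at which its call begins. camera_model takes no time and is no camera call.
- workorder.hand_in(): hands the job in; it is judged then, once.
The state is a dict: "clock": time; "joint_pos": joint angles; "joint_velocities": joint speeds; "tau": joint torques, N m; "position": TCP position; "ee_rot": TCP orientation; "ft_force": force on the tool from outside, world axes, zero at the start; "torque": the same for the moment, N m; "grip_width": opening from 0.0 (shut) to 1.0 (fully open); "grasp_force": force on a finger pad.
Only numpy, scipy, OpenCV 4.12 (cv2) and the standard library are available. Lean on these libraries where they do the work, as an engineer would, in place of code of your own. Each camera call takes 0.05 s, during which the arm holds its last target. There are 200 camera calls.

## Task

Tidy the reagent station: pick up the brown bottle, the blue-capped bottle, the small white-capped bottle and the grey-green carton one at a time, and set each down gently on the dark mat whose white outline matches its foot in shape and size. Each must stand upright, centred in its outline, the carton lying flat and turned so that its long side runs along the long side of the rectangle. Do not tip any of them over, and let go of everything at the end.

Things in the scene. Friction and masses are not known exactly. Their poses are not given: they have to be found in the camera images.
- amber_bottle: Brown round bottle with a white label and black screw cap, the largest of the three bottles to move, 63 mm in diameter, 125 mm tall in all, about 280 g, loose, standing upright on the bench, yaw of no matter. The body is 63 mm wide up to a height of 82 mm; above that its shoulder, neck and screw cap fit within a width of 33 mm up to the top (it can be held there, round the cap). The cap does not come off. Origin: centre of the underside; z up the bottle.
- clear_bottle: White round bottle with a blue screw cap, the middle-sized of the three bottles to move, 53 mm in diameter, 95 mm tall in all, about 160 g, loose, standing upright on the bench, yaw of no matter. The body is 53 mm wide up to a height of 63 mm; above that its shoulder, neck and screw cap fit within a width of 28 mm up to the top (it can be held there, round the cap). The cap does not come off. Origin: centre of the underside; z up the bottle.
- drop_bottle: White round bottle with a ribbed white screw cap, the smallest of the three bottles to move, 41 mm in diameter, 75 mm tall in all, about 60 g, loose, standing upright on the bench, yaw of no matter. The body is 41 mm wide up to a height of 50 mm; above that its shoulder, neck and screw cap fit within a width of 21 mm up to the top (it can be held there, round the cap). The cap does not come off. Origin: centre of the underside; z up the bottle.
- carton: Grey-green closed carton, 60 mm (its x) by 85 mm (its y) by 30 mm high, about 70 g, loose, lying flat on the bench. Origin: centre of the underside; z up.
- mat_large_ring: Flat dark rubber mat, 100 x 100 mm, 3 mm thick, fixed to the bench, with a white outline inlaid flush in its middle (line 5 mm wide): the large ring, 64 mm inside and 74 mm outside, for the largest bottle (brown). Origin: centre of the mat's underside, below the centre of the outline; z up, mat top at 3 mm.
- mat_medium_ring: Flat dark rubber mat, 100 x 100 mm, 3 mm thick, fixed to the bench, with a white outline inlaid flush in its middle (line 5 mm wide): the middle-sized ring, 53 mm inside and 63 mm outside, for the middle-sized bottle (blue cap). Origin: centre of the mat's underside, below the centre of the outline; z up, mat top at 3 mm.
- mat_small_ring: Flat dark rubber mat, 100 x 100 mm, 3 mm thick, fixed to the bench, with a white outline inlaid flush in its middle (line 5 mm wide): the small ring, 41 mm inside and 51 mm outside, for the smallest bottle (white cap). Origin: centre of the mat's underside, below the centre of the outline; z up, mat top at 3 mm.
- mat_rectangle: Flat dark rubber mat, 100 x 100 mm, 3 mm thick, fixed to the bench, with a white outline inlaid flush in its middle (line 5 mm wide): a rectangle, 61 mm (the mat's x) by 86 mm (the mat's y) inside, for the carton, which may lie either way round. Origin: centre of the mat's underside, below the centre of the outline; z up, mat top at 3 mm.

How it is judged:
At the end, for the whole second after the job is handed in: Each of the four things rests on its own matching mat: centre within 12 mm of the mat's centre (horizontally), underside on the mat (origin below 8 mm height), upright within 0.1 rad, at rest; the carton's long side within 0.2 rad of the rectangle's long side, either way round (horizontal distance between amber_bottle and mat_large_ring below 0.012 m and height (world z) of each of amber_bottle, clear_bottle, drop_bottle, carton below 0.008 m and angle between each of amber_bottle, clear_bottle, drop_bottle, carton's own z axis and vertical below 0.1 rad and linear speed of each of amber_bottle, clear_bottle, drop_bottle, carton below 0.02 m/s and angular speed of each of amber_bottle, clear_bottle, drop_bottle, carton below 0.2 rad/s and horizontal distance between clear_bottle and mat_medium_ring below 0.012 m and horizontal distance between drop_bottle and mat_small_ring below 0.012 m and horizontal distance between carton and mat_rectangle below 0.012 m and angle between the y axis of carton and the y axis of mat_rectangle, either way round below 0.2 rad); the robot touches nothing.
It fails at once if one of the four things is tipped over (more than 0.7 rad) (angle between any of amber_bottle, clear_bottle, drop_bottle, carton's own z axis and vertical above 0.7 rad).
It fails at once if one of the four things is dropped or thrown onto its mat (faster than 0.5 m/s) ((horizontal distance between amber_bottle and mat_large_ring below 0.05 m and height (world z) of amber_bottle below 0.02 m and linear speed of amber_bottle above 0.5 m/s) or (horizontal distance between clear_bottle and mat_medium_ring below 0.05 m and height (world z) of clear_bottle below 0.02 m and linear speed of clear_bottle above 0.5 m/s) or (horizontal distance between drop_bottle and mat_small_ring below 0.05 m and height (world z) of drop_bottle below 0.02 m and linear speed of drop_bottle above 0.5 m/s) or (horizontal distance between carton and mat_rectangle below 0.05 m and height (world z) of carton below 0.02 m and linear speed of carton above 0.5 m/s)).
It also fails if it takes over 114 s, if anything falls off the work surface, if the arm or the gripper's body presses on something with over 40 N, if the wrist force passes 120 N, or if a joint passes its speed limit or range.

## Working session

There is one attempt and no reset: what is moved stays moved. The work goes in short steps, Python scripts to look and compute and a tool call to move; the robot and the scene stay as the last step left them, time stands still between calls to the robot, and variables do not carry over. Pictures are saved under pics/ and viewed, at most 14 in all, crops included, and the job is handed in when it is done.

Besides the shell and the picture viewer there is one more tool, called by a JSON object that holds its "api" and its "payload", one argument or row to a line. jog_arm: Moves the arm, as the interface text tells. Its arguments: {"type":"object","properties":{"deltas":{"type":"array","items":{"type":"object","properties":{"gripper":{"type":"number"},"offset":{"type":"array","items":{"type":"number"}},"rotation":{"type":"array","items":{"type":"number"}}}}},"newtons":{"type":"number"}},"required":["deltas"]}

```bash
ls; mkdir -p pics; python3 - <<'E'
from workcell import manip, imaging
import cv2,numpy as np
np.set_printoptions(precision=4,suppress=True)
print(manip.get_obs(), manip.finger_overhang)
for n in("top","side"):
    cv2.imwrite(f"pics/{n}0.png",imaging.camera(n)); m=imaging.camera_model(n); print(n,m)
E
```

```text
pics
{'clock': 0.0, 'joint_pos': array([-1.1346,  0.3329, -0.0647,  1.461 ,  0.0216,  1.3499, -0.0885]), 'joint_velocities': array([ 0.0018, -0.0013,  0.0016,  0.001 , -0.0015, -0.0009,  0.0029]), 'tau': array([  0.0001, -62.5461,   0.0493, -39.1599,   0.0162,   0.0101,
        -0.    ]), 'position': array([0.2766, 0.56  , 0.2415]), 'ee_rot': array([ 0.2274,  0.9738, -0.0007, -0.0001]), 'ft_force': array([-0.2506, -0.1953,  0.5246]), 'torque': array([ 0.0227, -0.021 , -0.0172]), 'grasp_force': 0.0, 'grip_width': 1.0012384713845268} 0.011
top {'camera_matrix': array([[444.0049,   0.    , 322.9281],
       [  0.    , 444.0049, 197.3151],
       [  0.    ,   0.    ,   1.    ]]), 'world_to_cam': array([[ 0.    , -0.9998, -0.0179,  0.0201],
       [ 0.9937, -0.002 ,  0.1122, -0.5129],
       [-0.1122, -0.0178,  0.9935, -0.8957],
       [ 0.    ,  0.    ,  0.    ,  1.    ]])}
side {'camera_matrix': array([[438.8974,   0.    , 323.6744],
       [  0.    , 438.8974, 203.7756],
       [  0.    ,   0.    ,   1.    ]]), 'world_to_cam': array([[-0.9978,  0.066 ,  0.0036,  0.5083],
       [-0.0267, -0.4525,  0.8914, -0.0188],
       [ 0.0604,  0.8893,  0.4533, -1.0589],
       [ 0.    ,  0.    ,  0.    ,  1.    ]])}
```

View pics/top0.png

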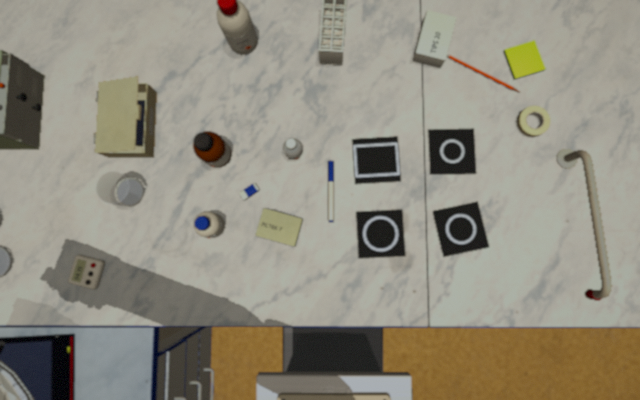

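View pics/side0.png

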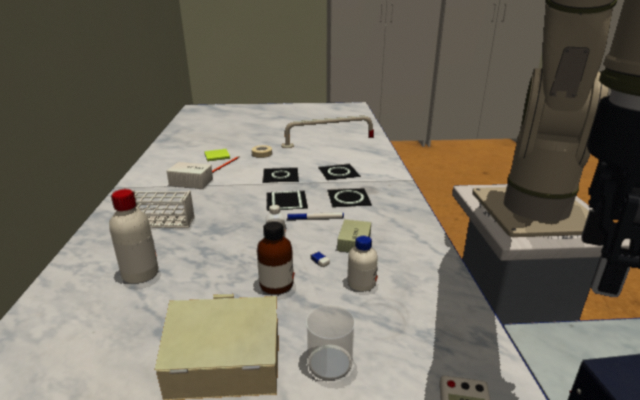

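The top view has up = +x and right = −y. It shows these things to move:
- amber bottle, cap at (207,143)
- blue cap at (204,222)
- drop bottle at (292,147)
- carton at (279,226)

The mats are the rectangle at (377,160), small ring (452,151), large ring (380,233) and medium ring (461,229). The side view agrees.

```bash
cat > h.py <<'E'
from workcell import manip, imaging
import cv2,numpy as np
np.set_printoptions(precision=4,suppress=True)
def ray(n,u,v):
    m=imaging.camera_model(n);K=m["camera_matrix"];T=m["world_to_cam"];R=T[:3,:3]
    d=np.linalg.inv(K)@[u,v,1.]; d=d*[1,-1,-1]
    return -R.T@T[:3,3], R.T@d
def plane(n,u,v,z):
    o,d=ray(n,u,v); return o+d*(z-o[2])/d[2]
def proj(n,p):
    m=imaging.camera_model(n);c=(m["world_to_cam"]@np.r_[p,1])[:3]*[1,-1,-1]; c=m["camera_matrix"]@c
    return c[:2]/c[2]
def blobs(mask,box,amin=20):
    x0,y0,x1,y1=box; k=np.zeros_like(mask); k[y0:y1,x0:x1]=mask[y0:y1,x0:x1]
    cs,_=cv2.findContours(k,cv2.RETR_EXTERNAL,cv2.CHAIN_APPROX_NONE)
    return sorted([c for c in cs if cv2.contourArea(c)>=amin],key=cv2.contourArea,reverse=True)
def cen(c):
    m=cv2.moments(c); return m["m10"]/m["m00"],m["m01"]/m["m00"]
E
python3 - <<'E'
from h import *
im=cv2.imread("pics/top0.png"); hsv=cv2.cvtColor(im,cv2.COLOR_BGR2HSV); H,S,V=cv2.split(hsv)
dark=((V<75)*255).astype('uint8')
for nm,b in dict(rect=(345,130,405,188),small=(424,122,480,180),large=(350,204,412,264),med=(430,198,495,260)).items():
    c=blobs(dark,b)[0]; u,v=cen(cv2.convexHull(c)); r=cv2.minAreaRect(c)
    pts=cv2.boxPoints(r); w=np.array([plane("top",*p,.003)[:2] for p in pts])
    e=[w[1]-w[0],w[2]-w[1]]
    # outline white inside
    k=np.zeros_like(V); cv2.drawContours(k,[cv2.convexHull(c)],-1,255,-1); k=cv2.erode(k,np.ones((5,5)))
    wh=((V>110)&(k>0)).astype('uint8')*255
    o=blobs(wh,b)[0]; ro=cv2.minAreaRect(o); q=cv2.boxPoints(ro); wo=np.array([plane("top",*p,.003)[:2] for p in q]); eo=[wo[1]-wo[0],wo[2]-wo[1]]
    print(nm,(u,v),plane("top",u,v,.003)[:2],"outl",wo.mean(0),[ (round(np.linalg.norm(x),4),round(np.degrees(np.arctan2(x[1],x[0])),1)) for x in e+eo])
bl=((H>105)&(H<130)&(S>150)&(V>50)).astype('uint8')*255
c=blobs(bl,(185,205,225,240))[0]; print("bluecap",cv2.boundingRect(c),cen(c),plane("top",*cen(c),.092))
am=((H<18)&(S>120)).astype('uint8')*255
dk=((V<45)).astype('uint8')*255
for c in blobs(dk,(185,122,235,172))[:2]: print("ambcap",cv2.boundingRect(c),cen(c),plane("top",*cen(c),.122))
cr=im[122:245,185:310]; cv2.imwrite("pics/crop0.png",cv2.resize(cr,None,fx=4.8,fy=4.8,interpolation=cv2.INTER_NEAREST))
print(H[226,279],S[226,279],V[226,279], hsv[210,262])
ca=((S>40)&(H>18)&(H<45)).astype('uint8')*255
c=blobs(ca,(250,200,308,252))[0];r=cv2.minAreaRect(c);w=np.array([plane("top",*p,.028)[:2] for p in cv2.boxPoints(r)]);print("carton",w.mean(0),[(np.linalg.norm(x),np.degrees(np.arctan2(x[1],x[0]))) for x in(w[1]-w[0],w[2]-w[1])])
E
```

```text
Traceback (most recent call last):
IndexError: list index out of range
```

```bash
cat > m.py <<'E'
from h import *
im=cv2.imread("pics/top0.png"); hsv=cv2.cvtColor(im,cv2.COLOR_BGR2HSV); H,S,V=cv2.split(hsv)
def box(c,z):
    w=np.array([plane("top",*p,z)[:2] for p in cv2.boxPoints(cv2.minAreaRect(c))])
    return w.mean(0),[(round(float(np.linalg.norm(x)),4),round(float(np.degrees(np.arctan2(x[1],x[0]))),1)) for x in(w[1]-w[0],w[2]-w[1])]
dark=((V<75)*255).astype('uint8')
for nm,b in dict(rect=(345,130,405,188),small=(424,122,480,180),large=(350,204,412,264),med=(430,198,495,260)).items():
    for c in blobs(dark,b)[:2]:
        print(nm,"dark",box(c,.003))
        k=np.zeros_like(V); cv2.drawContours(k,[cv2.convexHull(c)],-1,255,-1); k=cv2.erode(k,np.ones((5,5)))
        for o in blobs(((V>110)&(k>0)).astype('uint8')*255,b)[:1]: print("   white",box(o,.003))
bl=((H>105)&(H<130)&(S>150)&(V>50)).astype('uint8')*255
c=blobs(bl,(185,205,225,240))[0]; print("bluecap",cv2.boundingRect(c),cen(c),plane("top",*cen(c),.092))
dk=((V<45)).astype('uint8')*255
for c in blobs(dk,(185,122,235,172))[:2]: print("ambcap",cv2.boundingRect(c),cen(c),plane("top",*cen(c),.122))
cr=im[122:245,185:310]; cv2.imwrite("pics/crop0.png",cv2.resize(cr,None,fx=4.8,fy=4.8,interpolation=cv2.INTER_NEAREST))
print(hsv[226,270],hsv[210,262],hsv[147,292])
ca=((S>50)&(H>18)&(H<45)).astype('uint8')*255
for c in blobs(ca,(250,200,308,252))[:2]: print("carton",cv2.boundingRect(c),box(c,.028))
E
python3 m.py
```

```text
rect dark (array([ 0.5979, -0.0946]), [(0.0809, -86.6), (0.0559, -177.5)])
rect dark (array([ 0.555 , -0.0971]), [(0.0928, -86.9), (0.01, -178.0)])
small dark (array([ 0.6153, -0.2572]), [(0.0964, -88.9), (0.096, 179.1)])
   white (array([ 0.617 , -0.2582]), [(0.0516, -90.3), (0.0505, 178.0)])
large dark (array([ 0.4388, -0.1015]), [(0.0963, -86.9), (0.0958, -178.0)])
   white (array([ 0.4387, -0.1018]), [(0.0743, -90.1), (0.0739, 178.9)])
med dark (array([ 0.4488, -0.2704]), [(0.0975, -77.5), (0.0966, -169.8)])
   white (array([ 0.4481, -0.2706]), [(0.0612, -90.1), (0.0633, 177.8)])
bluecap (196, 217, 13, 12) (201.9212962962963, 222.56944444444446) [0.4571 0.2529 0.092 ]
ambcap (195, 133, 19, 18) (204.98445595854923, 141.88082901554404) [0.6093 0.243  0.122 ]
[ 28  63 134] [ 29  36 158] [ 37  15 155]
carton (256, 209, 46, 37) (array([0.452, 0.111]), [(0.0595, -15.7), (0.0843, -106.5)])
```

View pics/crop0.png

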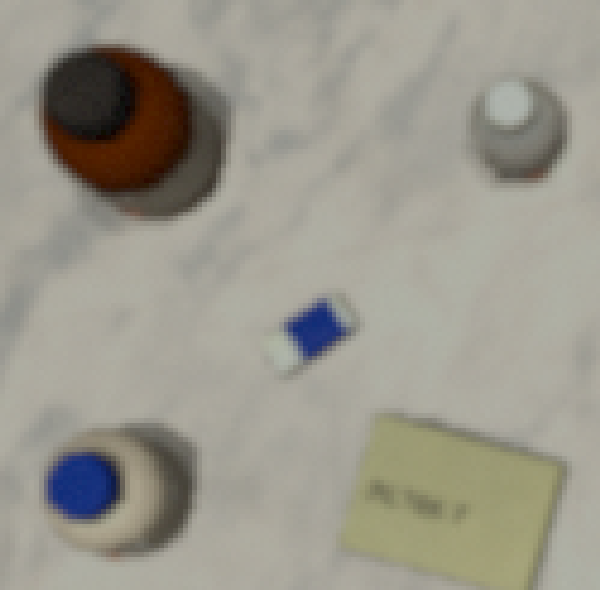

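The crop confirms the cap tops: amber about (204,142), blue about (202,223) and drop about (291,143.5). I'll turn the jaws to close along world x first, which makes tool x = +Y, tool y = +X and tool z = −Z.

```bash
python3 - <<'E'
from h import *
print("drop",plane("top",290.8,143.5,.075))
for n,p in dict(drop=list(plane("top",290.8,143.5,.075)),blue=[.457,.253,.095],amb=[.609,.243,.125],ctn=[.452,.111,.03]).items(): print(n,proj("side",p))
E
```

```text
drop [0.6167 0.0834 0.075 ]
drop [275.0193 206.7267]
blue [363.5375 238.7438]
amb [275.1166 223.4577]
ctn [354.5679 229.7295]
```

{"api": "jog_arm", "payload": {
  "deltas": [
    {"gripper": 1,"offset": [0,0,0],"rotation": [0,0,6.37]},
    {"gripper": 1,"offset": [0,0,0],"rotation": [0,0,6.37]},
    {"gripper": 1,"offset": [0,0,0],"rotation": [0,0,6.37]},
    {"gripper": 1,"offset": [0,0,0],"rotation": [0,0,6.37]},
    {"gripper": 1,"offset": [0,0,0],"rotation": [0,0,6.37]},
    {"gripper": 1,"offset": [0,0,0],"rotation": [0,0,6.37]},
    {"gripper": 1,"offset": [0,0,0],"rotation": [0,0,6.37]},
    {"gripper": 1,"offset": [0,0,0],"rotation": [0,0,6.37]},
    {"gripper": 1,"offset": [0,0,0],"rotation": [0,0,6.37]},
    {"gripper": 1,"offset": [0,0,0],"rotation": [0,0,6.37]},
    {"gripper": 1,"offset": [0,0,0],"rotation": [0,0,0]}
  ]
}}

```text
clock: 1.2
position: [0.2766, 0.5602, 0.2419]
ee_rot: [0.708, 0.707, -0.0, 0.0]
ft_force: [-0.0, -0.0, -0.2]
grip_width: 1.0
grasp_force: 0.0
```

{"api": "jog_arm", "payload": {
  "deltas": [
    {"gripper": 1,"offset": [-0.019,0.011,0]},
    {"gripper": 1,"offset": [-0.019,0.011,0]},
    {"gripper": 1,"offset": [-0.019,0.011,0]},
    {"gripper": 1,"offset": [-0.019,0.011,0]},
    {"gripper": 1,"offset": [-0.019,0.011,0]},
    {"gripper": 1,"offset": [-0.019,0.011,0]},
    {"gripper": 1,"offset": [-0.019,0.011,0]},
    {"gripper": 1,"offset": [-0.019,0.011,0]},
    {"gripper": 1,"offset": [-0.019,0.011,0]},
    {"gripper": 1,"offset": [-0.019,0.011,0]},
    {"gripper": 1,"offset": [-0.019,0.011,0]},
    {"gripper": 1,"offset": [-0.019,0.011,0]},
    {"gripper": 1,"offset": [-0.019,0.011,0]},
    {"gripper": 1,"offset": [-0.019,0.011,0]},
    {"gripper": 1,"offset": [-0.019,0.011,0]},
    {"gripper": 1,"offset": [-0.022,0.015,0]},
    {"gripper": 1,"offset": [0,0,0]},
    {"gripper": 1,"offset": [0,0,0]}
  ]
}}

```text
schema error: expected keys gripper, offset, rotation
```

{"api": "jog_arm", "payload": {
  "deltas": [
    {"gripper": 1,"offset": [-0.019,0.011,0],"rotation": [0,0,0]},
    {"gripper": 1,"offset": [-0.019,0.011,0],"rotation": [0,0,0]},
    {"gripper": 1,"offset": [-0.019,0.011,0],"rotation": [0,0,0]},
    {"gripper": 1,"offset": [-0.019,0.011,0],"rotation": [0,0,0]},
    {"gripper": 1,"offset": [-0.019,0.011,0],"rotation": [0,0,0]},
    {"gripper": 1,"offset": [-0.019,0.011,0],"rotation": [0,0,0]},
    {"gripper": 1,"offset": [-0.019,0.011,0],"rotation": [0,0,0]},
    {"gripper": 1,"offset": [-0.019,0.011,0],"rotation": [0,0,0]},
    {"gripper": 1,"offset": [-0.019,0.011,0],"rotation": [0,0,0]},
    {"gripper": 1,"offset": [-0.019,0.011,0],"rotation": [0,0,0]},
    {"gripper": 1,"offset": [-0.019,0.011,0],"rotation": [0,0,0]},
    {"gripper": 1,"offset": [-0.019,0.011,0],"rotation": [0,0,0]},
    {"gripper": 1,"offset": [-0.019,0.011,0],"rotation": [0,0,0]},
    {"gripper": 1,"offset": [-0.019,0.011,0],"rotation": [0,0,0]},
    {"gripper": 1,"offset": [-0.019,0.011,0],"rotation": [0,0,0]},
    {"gripper": 1,"offset": [-0.022,0.015,0],"rotation": [0,0,0]},
    {"gripper": 1,"offset": [0,0,0],"rotation": [0,0,0]},
    {"gripper": 1,"offset": [0,0,0],"rotation": [0,0,0]}
  ]
}}

```text
clock: 3.0
position: [0.4569, 0.2532, 0.2422]
ee_rot: [0.707, 0.708, -0.0, -0.0]
ft_force: [0.2, 0.8, -0.2]
grip_width: 0.998
grasp_force: 0.0
```

{"api": "jog_arm", "payload": {
  "deltas": [
    {"gripper": 1,"offset": [0,0,0.02],"rotation": [0,0,0]},
    {"gripper": 1,"offset": [0,0,0.02],"rotation": [0,0,0]},
    {"gripper": 1,"offset": [0,0,0.02],"rotation": [0,0,0]},
    {"gripper": 1,"offset": [0,0,0.02],"rotation": [0,0,0]},
    {"gripper": 1,"offset": [0,0,0.02],"rotation": [0,0,0]},
    {"gripper": 1,"offset": [0,0,0.02],"rotation": [0,0,0]},
    {"gripper": 1,"offset": [0,0,0.02],"rotation": [0,0,0]},
    {"gripper": 1,"offset": [0,0,0.02],"rotation": [0,0,0]},
    {"gripper": 1,"offset": [0,0,0],"rotation": [0,0,0]},
    {"gripper": 1,"offset": [0,0,0],"rotation": [0,0,0]}
  ]
}}

```text
clock: 4.0
position: [0.4565, 0.2541, 0.0826]
ee_rot: [0.706, 0.708, -0.0, -0.0]
ft_force: [-0.0, 1.0, 0.3]
grip_width: 1.002
grasp_force: 0.0
```

```bash
python3 - <<'E'
from h import *
cv2.imwrite("pics/s1.png",cv2.resize(imaging.camera("side")[150:330,230:500],None,fx=2.9,fy=2.9))
E
```

```text
(no output)
```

View pics/s1.png

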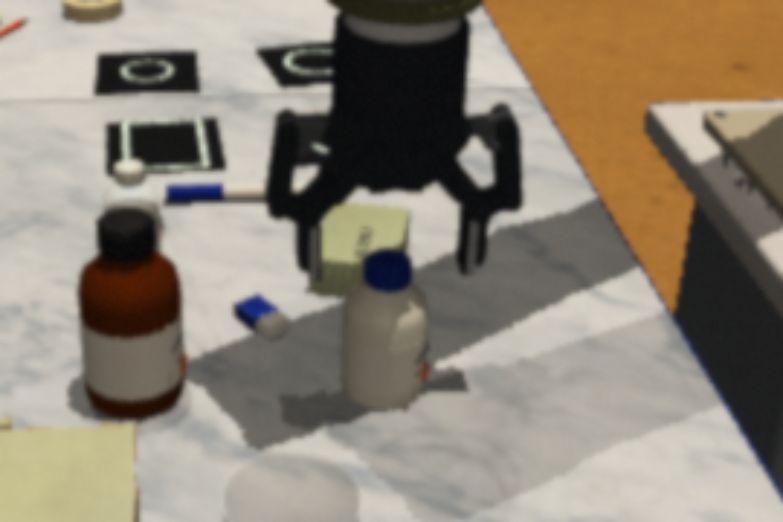

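The open jaws straddle the blue cap at crop (388,268), with the fingertips level with the cap. Closing and lifting.

{"api": "jog_arm", "payload": {
  "newtons": 40,
  "deltas": [
    {"gripper": 0,"offset": [0,0,0],"rotation": [0,0,0]},
    {"gripper": 0,"offset": [0,0,0],"rotation": [0,0,0]},
    {"gripper": 0,"offset": [0,0,0],"rotation": [0,0,0]},
    {"gripper": 0,"offset": [0,0,0],"rotation": [0,0,0]},
    {"gripper": 0,"offset": [0,0,0],"rotation": [0,0,0]},
    {"gripper": 0,"offset": [0,0,0],"rotation": [0,0,0]},
    {"gripper": 0,"offset": [0,0,0],"rotation": [0,0,0]},
    {"gripper": 0,"offset": [0,0,0],"rotation": [0,0,0]},
    {"gripper": 0,"offset": [0,0,0],"rotation": [0,0,0]},
    {"gripper": 0,"offset": [0,0,0],"rotation": [0,0,0]}
  ]
}}

```text
clock: 5.05
position: [0.4572, 0.2536, 0.0827]
ee_rot: [0.707, 0.707, 0.0, 0.0]
ft_force: [0.2, 0.3, 5.3]
grip_width: 0.308
grasp_force: 39.5
```

{"api": "jog_arm", "payload": {
  "deltas": [
    {"gripper": 0,"offset": [0,0,-0.005],"rotation": [0,0,0]},
    {"gripper": 0,"offset": [0,0,-0.015],"rotation": [0,0,0]},
    {"gripper": 0,"offset": [0,0,-0.02],"rotation": [0,0,0]},
    {"gripper": 0,"offset": [0,0,-0.02],"rotation": [0,0,0]},
    {"gripper": 0,"offset": [0,0,-0.02],"rotation": [0,0,0]},
    {"gripper": 0,"offset": [0,0,-0.015],"rotation": [0,0,0]},
    {"gripper": 0,"offset": [0,0,-0.005],"rotation": [0,0,0]},
    {"gripper": 0,"offset": [-0.01,0,0],"rotation": [0,0,0]},
    {"gripper": 0,"offset": [-0.015,0,0],"rotation": [0,0,0]},
    {"gripper": 0,"offset": [-0.02,0,0],"rotation": [0,0,0]},
    {"gripper": 0,"offset": [-0.02,0,0],"rotation": [0,0,0]},
    {"gripper": 0,"offset": [-0.02,0,0],"rotation": [0,0,0]},
    {"gripper": 0,"offset": [-0.02,0,0],"rotation": [0,0,0]},
    {"gripper": 0,"offset": [-0.02,0,0],"rotation": [0,0,0]},
    {"gripper": 0,"offset": [-0.02,0,0],"rotation": [0,0,0]},
    {"gripper": 0,"offset": [-0.02,0,0],"rotation": [0,0,0]},
    {"gripper": 0,"offset": [-0.02,0,0],"rotation": [0,0,0]},
    {"gripper": 0,"offset": [-0.02,0,0],"rotation": [0,0,0]},
    {"gripper": 0,"offset": [-0.02,0,0],"rotation": [0,0,0]},
    {"gripper": 0,"offset": [-0.02,0,0],"rotation": [0,0,0]}
  ]
}}

```text
clock: 7.05
position: [0.4557, 0.0062, 0.1812]
ee_rot: [0.707, 0.707, -0.001, -0.001]
ft_force: [0.4, 0.1, -2.4]
grip_width: 0.308
grasp_force: 39.5
```

{"api": "jog_arm", "payload": {
  "deltas": [
    {"gripper": 0,"offset": [-0.02,0,0],"rotation": [0,0,0]},
    {"gripper": 0,"offset": [-0.02,0,0],"rotation": [0,0,0]},
    {"gripper": 0,"offset": [-0.02,0,0],"rotation": [0,0,0]},
    {"gripper": 0,"offset": [-0.02,0,0],"rotation": [0,0,0]},
    {"gripper": 0,"offset": [-0.02,0,0],"rotation": [0,0,0]},
    {"gripper": 0,"offset": [-0.02,0,0],"rotation": [0,0,0]},
    {"gripper": 0,"offset": [-0.02,0,0],"rotation": [0,0,0]},
    {"gripper": 0,"offset": [-0.02,0,0],"rotation": [0,0,0]},
    {"gripper": 0,"offset": [-0.02,0,0],"rotation": [0,0,0]},
    {"gripper": 0,"offset": [-0.02,0,0],"rotation": [0,0,0]},
    {"gripper": 0,"offset": [-0.02,0,0],"rotation": [0,0,0]},
    {"gripper": 0,"offset": [-0.02,0,0],"rotation": [0,0,0]},
    {"gripper": 0,"offset": [-0.015,0,0],"rotation": [0,0,0]},
    {"gripper": 0,"offset": [-0.01,0,0],"rotation": [0,0,0]},
    {"gripper": 0,"offset": [0,0,0],"rotation": [0,0,0]},
    {"gripper": 0,"offset": [0,0,0],"rotation": [0,0,0]}
  ]
}}

```text
clock: 8.65
position: [0.4564, -0.2563, 0.1818]
ee_rot: [0.707, 0.707, -0.0, -0.001]
ft_force: [1.2, -0.3, -0.5]
grip_width: 0.306
grasp_force: 39.5
```

{"api": "jog_arm", "payload": {
  "deltas": [
    {"gripper": 0,"offset": [-0.007,-0.004,0.01],"rotation": [0,0,0]},
    {"gripper": 0,"offset": [-0.007,-0.004,0.02],"rotation": [0,0,0]},
    {"gripper": 0,"offset": [0,0,0.02],"rotation": [0,0,0]},
    {"gripper": 0,"offset": [0,0,0.02],"rotation": [0,0,0]},
    {"gripper": 0,"offset": [0,0,0.01],"rotation": [0,0,0]},
    {"gripper": 0,"offset": [0,0,0.007],"rotation": [0,0,0]},
    {"gripper": 0,"offset": [0,0,0.004],"rotation": [0,0,0]},
    {"gripper": 0,"offset": [0,0,0.002],"rotation": [0,0,0]},
    {"gripper": 0,"offset": [0,0,0.001],"rotation": [0,0,0]},
    {"gripper": 0,"offset": [0,0,0.001],"rotation": [0,0,0]},
    {"gripper": 0,"offset": [0,0,0],"rotation": [0,0,0]},
    {"gripper": 0,"offset": [0,0,0],"rotation": [0,0,0]}
  ]
}}

```text
clock: 9.85
position: [0.4492, -0.2706, 0.0875]
ee_rot: [0.707, 0.707, 0.0, 0.0]
ft_force: [-0.2, -0.1, -1.2]
grip_width: 0.308
grasp_force: 39.5
```

```bash
python3 - <<'E'
from h import *
print(manip.get_obs()["joint_pos"])
cv2.imwrite("pics/s2.png",cv2.resize(imaging.camera("side")[90:260,230:430],None,fx=3.4,fy=3.4))
E
```

```text
[-0.2032  0.3208  0.7631  1.9335 -0.2643  0.9883  0.6818]
```

View pics/s2.png

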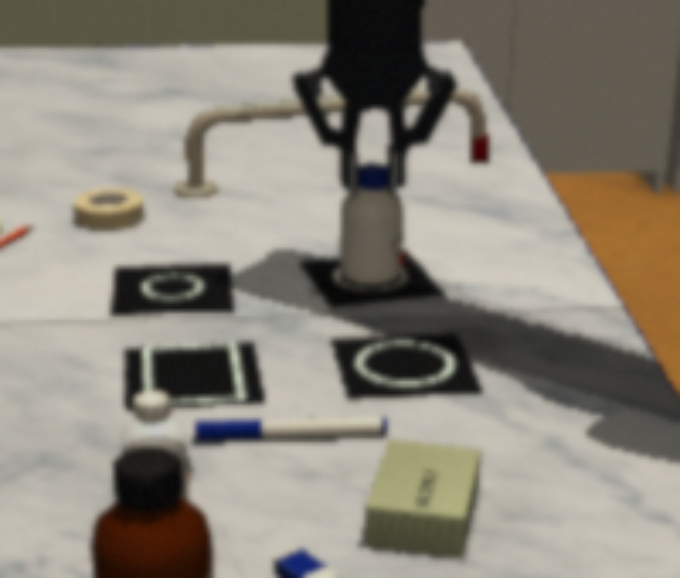

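The blue-capped bottle is upright within the medium ring. I'll lower it the last bit, release, and rise.

{"api": "jog_arm", "payload": {
  "deltas": [
    {"gripper": 0,"offset": [0,0,0.001],"rotation": [0,0,0]},
    {"gripper": 0,"offset": [0,0,0.001],"rotation": [0,0,0]},
    {"gripper": 0,"offset": [0,0,0],"rotation": [0,0,0]},
    {"gripper": 0.45,"offset": [0,0,0],"rotation": [0,0,0]},
    {"gripper": 0.6,"offset": [0,0,0],"rotation": [0,0,0]},
    {"gripper": 0.8,"offset": [0,0,0],"rotation": [0,0,0]},
    {"gripper": 0.8,"offset": [0,0,0],"rotation": [0,0,0]},
    {"gripper": 0.8,"offset": [0,0,0],"rotation": [0,0,0]},
    {"gripper": 0.8,"offset": [0,0,0],"rotation": [0,0,0]},
    {"gripper": 0.8,"offset": [0,0,-0.01],"rotation": [0,0,0]},
    {"gripper": 0.8,"offset": [0,0,-0.02],"rotation": [0,0,0]},
    {"gripper": 0.8,"offset": [0,0,-0.02],"rotation": [0,0,0]},
    {"gripper": 0.8,"offset": [0,0,-0.02],"rotation": [0,0,0]},
    {"gripper": 0.8,"offset": [0,0,-0.02],"rotation": [0,0,0]}
  ]
}}

```text
clock: 11.3
position: [0.4489, -0.2708, 0.1768]
ee_rot: [0.707, 0.707, 0.0, 0.0]
ft_force: [0.6, -0.5, 0.3]
grip_width: 0.799
grasp_force: 0.0
```

{"api": "jog_arm", "payload": {
  "deltas": [
    {"gripper": 0.8,"offset": [0.01,0.005,0],"rotation": [0,0,0]},
    {"gripper": 0.8,"offset": [0.02,0.01,0],"rotation": [0,0,0]},
    {"gripper": 0.8,"offset": [0.02,0.01,0],"rotation": [0,0,0]},
    {"gripper": 0.8,"offset": [0.02,0.01,0],"rotation": [0,0,0]},
    {"gripper": 0.8,"offset": [0.02,0.01,0],"rotation": [0,0,0]},
    {"gripper": 0.8,"offset": [0.02,0.01,0],"rotation": [0,0,0]},
    {"gripper": 0.8,"offset": [0.02,0.01,0],"rotation": [0,0,0]},
    {"gripper": 0.8,"offset": [0.02,0.01,0],"rotation": [0,0,0]},
    {"gripper": 0.8,"offset": [0.02,0.01,0],"rotation": [0,0,0]},
    {"gripper": 0.8,"offset": [0.02,0.01,0],"rotation": [0,0,0]},
    {"gripper": 0.8,"offset": [0.02,0.01,0],"rotation": [0,0,0]},
    {"gripper": 0.8,"offset": [0.02,0.01,0],"rotation": [0,0,0]},
    {"gripper": 0.8,"offset": [0.02,0.01,0],"rotation": [0,0,0]},
    {"gripper": 0.8,"offset": [0.02,0.01,0],"rotation": [0,0,0]},
    {"gripper": 0.8,"offset": [0.02,0.01,0],"rotation": [0,0,0]},
    {"gripper": 0.8,"offset": [0.02,0.01,0],"rotation": [0,0,0]},
    {"gripper": 0.8,"offset": [0.02,0.01,0],"rotation": [0,0,0]},
    {"gripper": 0.8,"offset": [0.02,0.01,0],"rotation": [0,0,0]},
    {"gripper": 0.8,"offset": [0,0,0],"rotation": [0,0,0]},
    {"gripper": 0.8,"offset": [0,0,0],"rotation": [0,0,0]}
  ]
}}

```text
clock: 13.3
position: [0.624, 0.0801, 0.1749]
ee_rot: [0.707, 0.707, -0.0, 0.0]
ft_force: [0.5, -0.5, -0.1]
grip_width: 0.801
grasp_force: 0.0
```

{"api": "jog_arm", "payload": {
  "deltas": [
    {"gripper": 0.8,"offset": [0.003,-0.007,0.01],"rotation": [0,0,0]},
    {"gripper": 0.8,"offset": [0,0,0.02],"rotation": [0,0,0]},
    {"gripper": 0.8,"offset": [0,0,0.02],"rotation": [0,0,0]},
    {"gripper": 0.8,"offset": [0,0,0.02],"rotation": [0,0,0]},
    {"gripper": 0.8,"offset": [0,0,0.02],"rotation": [0,0,0]},
    {"gripper": 0.8,"offset": [0,0,0.014],"rotation": [0,0,0]},
    {"gripper": 0.8,"offset": [0,0,0.005],"rotation": [0,0,0]},
    {"gripper": 0.8,"offset": [0,0,0],"rotation": [0,0,0]},
    {"gripper": 0.8,"offset": [0,0,0],"rotation": [0,0,0]}
  ]
}}

```text
clock: 14.2
position: [0.6173, 0.0824, 0.0671]
ee_rot: [0.707, 0.707, 0.0, 0.0]
ft_force: [-0.2, -0.7, 0.1]
grip_width: 0.799
grasp_force: 0.0
```

{"api": "jog_arm", "payload": {
  "newtons": 30,
  "deltas": [
    {"gripper": 0,"offset": [0,0,0],"rotation": [0,0,0]},
    {"gripper": 0,"offset": [0,0,0],"rotation": [0,0,0]},
    {"gripper": 0,"offset": [0,0,0],"rotation": [0,0,0]},
    {"gripper": 0,"offset": [0,0,0],"rotation": [0,0,0]},
    {"gripper": 0,"offset": [0,0,0],"rotation": [0,0,0]},
    {"gripper": 0,"offset": [0,0,0],"rotation": [0,0,0]},
    {"gripper": 0,"offset": [0,0,0],"rotation": [0,0,0]},
    {"gripper": 0,"offset": [0,0,0],"rotation": [0,0,0]},
    {"gripper": 0,"offset": [0,0,0],"rotation": [0,0,0]},
    {"gripper": 0,"offset": [0,0,0],"rotation": [0,0,0]}
  ]
}}

```text
clock: 15.2
position: [0.6171, 0.0825, 0.0665]
ee_rot: [0.707, 0.707, 0.0, 0.0]
ft_force: [-0.4, 0.3, 5.8]
grip_width: 0.236
grasp_force: 29.8
```

{"api": "jog_arm", "payload": {
  "deltas": [
    {"gripper": 0,"offset": [0,0,-0.005],"rotation": [0,0,0]},
    {"gripper": 0,"offset": [0,0,-0.015],"rotation": [0,0,0]},
    {"gripper": 0,"offset": [0,0,-0.02],"rotation": [0,0,0]},
    {"gripper": 0,"offset": [0,0,-0.015],"rotation": [0,0,0]},
    {"gripper": 0,"offset": [0,0,-0.005],"rotation": [0,0,0]},
    {"gripper": 0,"offset": [-0.01,0,0],"rotation": [0,0,0]},
    {"gripper": 0,"offset": [-0.02,0,0],"rotation": [0,0,0]},
    {"gripper": 0,"offset": [-0.03,0,0],"rotation": [0,0,0]},
    {"gripper": 0,"offset": [-0.03,0,0],"rotation": [0,0,0]},
    {"gripper": 0,"offset": [-0.03,0,0],"rotation": [0,0,0]},
    {"gripper": 0,"offset": [-0.03,0,0],"rotation": [0,0,0]},
    {"gripper": 0,"offset": [-0.03,0,0],"rotation": [0,0,0]},
    {"gripper": 0,"offset": [-0.03,0,0],"rotation": [0,0,0]},
    {"gripper": 0,"offset": [-0.03,0,0],"rotation": [0,0,0]},
    {"gripper": 0,"offset": [-0.03,0,0],"rotation": [0,0,0]},
    {"gripper": 0,"offset": [-0.03,0,0],"rotation": [0,0,0]},
    {"gripper": 0,"offset": [-0.03,0,0],"rotation": [0,0,0]},
    {"gripper": 0,"offset": [-0.01,0,0],"rotation": [0,0,0]},
    {"gripper": 0,"offset": [0,0,0],"rotation": [0,0,0]},
    {"gripper": 0,"offset": [0,0,0],"rotation": [0,0,0]}
  ]
}}

```text
clock: 17.2
position: [0.6169, -0.2564, 0.1256]
ee_rot: [0.707, 0.707, 0.0, -0.001]
ft_force: [0.1, 0.5, -0.8]
grip_width: 0.236
grasp_force: 29.3
```

{"api": "jog_arm", "payload": {
  "deltas": [
    {"gripper": 0,"offset": [-0.0015,0,0.01],"rotation": [0,0,0]},
    {"gripper": 0,"offset": [0,0,0.015],"rotation": [0,0,0]},
    {"gripper": 0,"offset": [0,0,0.015],"rotation": [0,0,0]},
    {"gripper": 0,"offset": [0,0,0.006],"rotation": [0,0,0]},
    {"gripper": 0,"offset": [0,0,0.003],"rotation": [0,0,0]},
    {"gripper": 0,"offset": [0,0,0.002],"rotation": [0,0,0]},
    {"gripper": 0,"offset": [0,0,0.001],"rotation": [0,0,0]},
    {"gripper": 0,"offset": [0,0,0.001],"rotation": [0,0,0]},
    {"gripper": 0,"offset": [0,0,0.001],"rotation": [0,0,0]},
    {"gripper": 0,"offset": [0,0,0],"rotation": [0,0,0]},
    {"gripper": 0,"offset": [0,0,0],"rotation": [0,0,0]}
  ]
}}

```text
clock: 18.3
position: [0.617, -0.2591, 0.0724]
ee_rot: [0.707, 0.707, 0.0, 0.0]
ft_force: [0.8, -0.5, -0.1]
grip_width: 0.234
grasp_force: 29.3
```

```bash
python3 - <<'E'
from h import *
cv2.imwrite("pics/s3.png",cv2.resize(imaging.camera("side")[90:260,230:430],None,fx=3.4,fy=3.4))
E
```

```text
(no output)
```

View pics/s3.png

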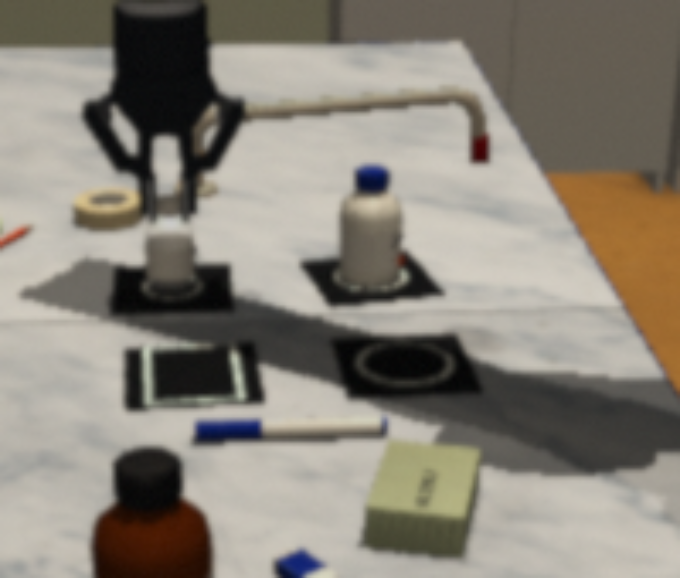

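The drop bottle sits upright over the small ring at crop (172,285), and the clear bottle stands free in its own ring. Lowering the last 2 mm and releasing.

{"api": "jog_arm", "payload": {
  "deltas": [
    {"gripper": 0,"offset": [0,0,0.001],"rotation": [0,0,0]},
    {"gripper": 0,"offset": [0,0,0.001],"rotation": [0,0,0]},
    {"gripper": 0,"offset": [0,0,0.0005],"rotation": [0,0,0]},
    {"gripper": 0,"offset": [0,0,0],"rotation": [0,0,0]},
    {"gripper": 0.4,"offset": [0,0,0],"rotation": [0,0,0]},
    {"gripper": 0.6,"offset": [0,0,0],"rotation": [0,0,0]},
    {"gripper": 1,"offset": [0,0,0],"rotation": [0,0,0]},
    {"gripper": 1,"offset": [0,0,0],"rotation": [0,0,0]},
    {"gripper": 1,"offset": [0,0,0],"rotation": [0,0,0]},
    {"gripper": 1,"offset": [0,0,0],"rotation": [0,0,0]},
    {"gripper": 1,"offset": [0,0,-0.01],"rotation": [0,0,0]},
    {"gripper": 1,"offset": [0,0,-0.02],"rotation": [0,0,0]},
    {"gripper": 1,"offset": [0,0,-0.02],"rotation": [0,0,0]},
    {"gripper": 1,"offset": [0,0,-0.02],"rotation": [0,0,0]}
  ]
}}

```text
clock: 19.75
position: [0.617, -0.2592, 0.1414]
ee_rot: [0.707, 0.707, 0.0, 0.0]
ft_force: [0.5, -0.8, -0.5]
grip_width: 0.996
grasp_force: 0.0
```

{"api": "jog_arm", "payload": {
  "deltas": [
    {"gripper": 1,"offset": [0.01,-0.005,0],"rotation": [0,0,0]},
    {"gripper": 1,"offset": [0.025,-0.01,0],"rotation": [0,0,0]},
    {"gripper": 1,"offset": [0.025,-0.01,0],"rotation": [0,0,0]},
    {"gripper": 1,"offset": [0.025,-0.01,0],"rotation": [0,0,0]},
    {"gripper": 1,"offset": [0.025,-0.01,0],"rotation": [0,0,0]},
    {"gripper": 1,"offset": [0.025,-0.01,0],"rotation": [0,0,0]},
    {"gripper": 1,"offset": [0.025,-0.01,0],"rotation": [0,0,0]},
    {"gripper": 1,"offset": [0.025,-0.01,0],"rotation": [0,0,0]},
    {"gripper": 1,"offset": [0.025,-0.01,0],"rotation": [0,0,0]},
    {"gripper": 1,"offset": [0.025,-0.01,0],"rotation": [0,0,0]},
    {"gripper": 1,"offset": [0.025,-0.015,0],"rotation": [0,0,0]},
    {"gripper": 1,"offset": [0.025,-0.015,0],"rotation": [0,0,0]},
    {"gripper": 1,"offset": [0.025,-0.015,0],"rotation": [0,0,0]},
    {"gripper": 1,"offset": [0.025,-0.015,0],"rotation": [0,0,0]},
    {"gripper": 1,"offset": [0.025,-0.01,0],"rotation": [0,0,0]},
    {"gripper": 1,"offset": [0.01,0,0],"rotation": [0,0,0]},
    {"gripper": 1,"offset": [0,0,0],"rotation": [0,0,8]},
    {"gripper": 1,"offset": [0,0,0],"rotation": [0,0,8]},
    {"gripper": 1,"offset": [0,0,0],"rotation": [0,0,0]},
    {"gripper": 1,"offset": [0,0,0],"rotation": [0,0,0]}
  ]
}}

```text
clock: 21.75
position: [0.452, 0.1106, 0.1397]
ee_rot: [0.797, 0.603, -0.0, 0.0]
ft_force: [-0.0, -0.3, 0.4]
grip_width: 1.001
grasp_force: 0.0
```

```bash
python3 - <<'E'
from h import *
from scipy.spatial.transform import Rotation as R
s=manip.get_obs();A=R.from_quat(s["ee_rot"]).as_matrix();y=A[:,1]
print("jaw deg",np.degrees(np.arctan2(y[1],y[0])),"tool delta",A.T@(np.array([.452,.111,.018])-s["position"]))
E
```

```text
jaw deg -15.771660004780655 tool delta [ 0.0004 -0.0001  0.1217]
```

{"api": "jog_arm", "payload": {
  "deltas": [
    {"gripper": 1,"offset": [0,0,0.01],"rotation": [0,0,0]},
    {"gripper": 1,"offset": [0,0,0.02],"rotation": [0,0,0]},
    {"gripper": 1,"offset": [0,0,0.02],"rotation": [0,0,0]},
    {"gripper": 1,"offset": [0,0,0.02],"rotation": [0,0,0]},
    {"gripper": 1,"offset": [0,0,0.02],"rotation": [0,0,0]},
    {"gripper": 1,"offset": [0,0,0.015],"rotation": [0,0,0]},
    {"gripper": 1,"offset": [0,0,0.01],"rotation": [0,0,0]},
    {"gripper": 1,"offset": [0,0,0.005],"rotation": [0,0,0]},
    {"gripper": 1,"offset": [0,0,0],"rotation": [0,0,0]},
    {"gripper": 1,"offset": [0,0,0],"rotation": [0,0,0]}
  ]
}}

```text
clock: 22.75
position: [0.4522, 0.111, 0.0202]
ee_rot: [0.798, 0.602, 0.0, 0.0]
ft_force: [-0.3, 0.9, 0.3]
grip_width: 1.007
grasp_force: 0.0
```

{"api": "jog_arm", "payload": {
  "newtons": 30,
  "deltas": [
    {"gripper": 0.5,"offset": [0,0,0],"rotation": [0,0,0]},
    {"gripper": 0.5,"offset": [0,0,0],"rotation": [0,0,0]},
    {"gripper": 0.5,"offset": [0,0,0],"rotation": [0,0,0]},
    {"gripper": 0.5,"offset": [0,0,0],"rotation": [0,0,0]},
    {"gripper": 0.5,"offset": [0,0,0],"rotation": [0,0,0]},
    {"gripper": 0.5,"offset": [0,0,0],"rotation": [0,0,0]}
  ]
}}

```text
clock: 23.35
position: [0.4523, 0.1112, 0.0205]
ee_rot: [0.799, 0.602, 0.001, -0.0]
ft_force: [-2.7, -1.7, 6.3]
grip_width: 0.696
grasp_force: 32.2
```

{"api": "jog_arm", "payload": {
  "deltas": [
    {"gripper": 0.5,"offset": [0,0,-0.005],"rotation": [0,0,0]},
    {"gripper": 0.5,"offset": [0,0,-0.015],"rotation": [0,0,0]},
    {"gripper": 0.5,"offset": [0,0,-0.02],"rotation": [0,0,0]},
    {"gripper": 0.5,"offset": [0,0,-0.015],"rotation": [0,0,0]},
    {"gripper": 0.5,"offset": [0,0,-0.005],"rotation": [0,0,-4.6]},
    {"gripper": 0.5,"offset": [0,0,0],"rotation": [0,0,-7]},
    {"gripper": 0.5,"offset": [0,0,0],"rotation": [0,0,-7]},
    {"gripper": 0.5,"offset": [-0.013,0.006,0],"rotation": [0,0,0]},
    {"gripper": 0.5,"offset": [-0.02,0.013,0],"rotation": [0,0,0]},
    {"gripper": 0.5,"offset": [-0.02,0.013,0],"rotation": [0,0,0]},
    {"gripper": 0.5,"offset": [-0.02,0.013,0],"rotation": [0,0,0]},
    {"gripper": 0.5,"offset": [-0.02,0.013,0],"rotation": [0,0,0]},
    {"gripper": 0.5,"offset": [-0.02,0.013,0],"rotation": [0,0,0]},
    {"gripper": 0.5,"offset": [-0.02,0.013,0],"rotation": [0,0,0]},
    {"gripper": 0.5,"offset": [-0.02,0.013,0],"rotation": [0,0,0]},
    {"gripper": 0.5,"offset": [-0.02,0.013,0],"rotation": [0,0,0]},
    {"gripper": 0.5,"offset": [-0.02,0.013,0],"rotation": [0,0,0]},
    {"gripper": 0.5,"offset": [-0.02,0.013,0],"rotation": [0,0,0]},
    {"gripper": 0.5,"offset": [0,0,0],"rotation": [0,0,0]},
    {"gripper": 0.5,"offset": [0,0,0],"rotation": [0,0,0]}
  ]
}}

```text
clock: 25.35
position: [0.5972, -0.0958, 0.0798]
ee_rot: [0.691, 0.723, -0.0, -0.0]
ft_force: [-0.5, -0.2, -0.5]
grip_width: 0.694
grasp_force: 33.0
```

```bash
python3 - <<'E'
from h import *
from scipy.spatial.transform import Rotation as R
s=manip.get_obs();A=R.from_quat(s["ee_rot"]).as_matrix();y=A[:,1]
print("jaw deg",np.degrees(np.arctan2(y[1],y[0])),"tool delta",A.T@(np.array([.598,-.095,.025])-s["position"]))
cv2.imwrite("pics/s4.png",cv2.resize(imaging.camera("side")[90:260,230:430],None,fx=3.4,fy=3.4))
E
```

```text
jaw deg 2.5665941958529115 tool delta [0.0007 0.0009 0.0548]
```

View pics/s4.png

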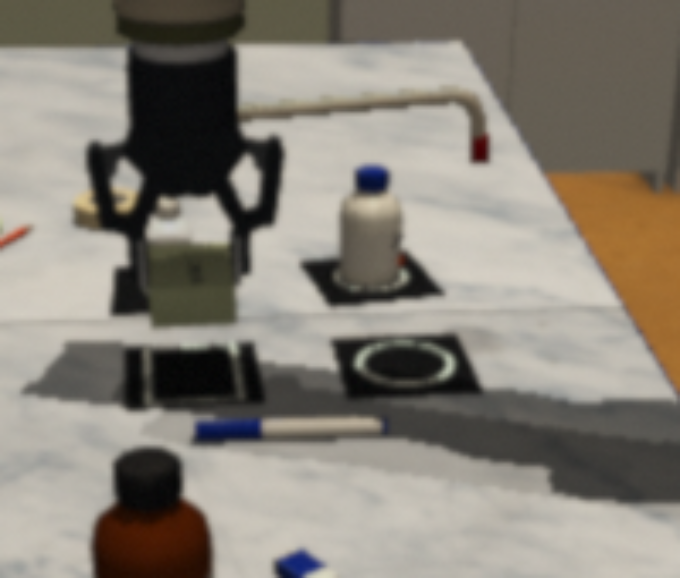

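The carton is held level above the rectangle mat at crop (193,285). Lowering and releasing.

{"api": "jog_arm", "payload": {
  "deltas": [
    {"gripper": 0.5,"offset": [0.0005,0.001,0.01],"rotation": [0,0,0]},
    {"gripper": 0.5,"offset": [0,0,0.015],"rotation": [0,0,0]},
    {"gripper": 0.5,"offset": [0,0,0.015],"rotation": [0,0,0]},
    {"gripper": 0.5,"offset": [0,0,0.006],"rotation": [0,0,0]},
    {"gripper": 0.5,"offset": [0,0,0.004],"rotation": [0,0,0]},
    {"gripper": 0.5,"offset": [0,0,0.002],"rotation": [0,0,0]},
    {"gripper": 0.5,"offset": [0,0,0.001],"rotation": [0,0,0]},
    {"gripper": 0.5,"offset": [0,0,0.001],"rotation": [0,0,0]},
    {"gripper": 0.5,"offset": [0,0,0.001],"rotation": [0,0,0]},
    {"gripper": 0.5,"offset": [0,0,0],"rotation": [0,0,0]},
    {"gripper": 0.5,"offset": [0,0,0],"rotation": [0,0,0]}
  ]
}}

```text
clock: 26.5
position: [0.5985, -0.0951, 0.0249]
ee_rot: [0.691, 0.723, 0.0, 0.0]
ft_force: [-0.0, 0.3, -0.6]
grip_width: 0.692
grasp_force: 33.0
```

{"api": "jog_arm", "payload": {
  "deltas": [
    {"gripper": 0.5,"offset": [0,0,0.001],"rotation": [0,0,0]},
    {"gripper": 0.5,"offset": [0,0,0.0005],"rotation": [0,0,0]},
    {"gripper": 0.5,"offset": [0,0,0],"rotation": [0,0,0]},
    {"gripper": 0.8,"offset": [0,0,0],"rotation": [0,0,0]},
    {"gripper": 1,"offset": [0,0,0],"rotation": [0,0,0]},
    {"gripper": 1,"offset": [0,0,0],"rotation": [0,0,0]},
    {"gripper": 1,"offset": [0,0,0],"rotation": [0,0,0]},
    {"gripper": 1,"offset": [0,0,0],"rotation": [0,0,0]},
    {"gripper": 1,"offset": [0,0,-0.01],"rotation": [0,0,0]},
    {"gripper": 1,"offset": [0,0,-0.02],"rotation": [0,0,0]},
    {"gripper": 1,"offset": [0,0,-0.03],"rotation": [0,0,0]},
    {"gripper": 1,"offset": [0,0,-0.03],"rotation": [0,0,0]},
    {"gripper": 1,"offset": [0,0,-0.03],"rotation": [0,0,0]},
    {"gripper": 1,"offset": [0,0,-0.03],"rotation": [0,0,0]},
    {"gripper": 1,"offset": [0,0,-0.02],"rotation": [0,0,0]},
    {"gripper": 1,"offset": [0,0,0],"rotation": [0,0,0]}
  ]
}}

```text
clock: 28.1
position: [0.5999, -0.0956, 0.1972]
ee_rot: [0.691, 0.723, 0.002, 0.002]
ft_force: [0.3, -0.7, 0.2]
grip_width: 1.0
grasp_force: 0.0
```

{"api": "jog_arm", "payload": {
  "deltas": [
    {"gripper": 1,"offset": [0.012,0.002,0],"rotation": [0,0,0]},
    {"gripper": 1,"offset": [0.025,0.002,0],"rotation": [0,0,0]},
    {"gripper": 1,"offset": [0.025,0.002,0],"rotation": [0,0,0]},
    {"gripper": 1,"offset": [0.025,0.002,0],"rotation": [0,0,0]},
    {"gripper": 1,"offset": [0.025,0.002,0],"rotation": [0,0,0]},
    {"gripper": 1,"offset": [0.025,0.002,0],"rotation": [0,0,0]},
    {"gripper": 1,"offset": [0.025,0.002,0],"rotation": [0,0,0]},
    {"gripper": 1,"offset": [0.025,0.002,0],"rotation": [0,0,0]},
    {"gripper": 1,"offset": [0.025,0.002,0],"rotation": [0,0,0]},
    {"gripper": 1,"offset": [0.025,0.002,0],"rotation": [0,0,0]},
    {"gripper": 1,"offset": [0.025,0.002,0],"rotation": [0,0,0]},
    {"gripper": 1,"offset": [0.025,0.002,0],"rotation": [0,0,0]},
    {"gripper": 1,"offset": [0.025,0.001,0],"rotation": [0,0,0]},
    {"gripper": 1,"offset": [0.025,0.001,0],"rotation": [0,0,0]},
    {"gripper": 1,"offset": [0,0,0],"rotation": [0,0,-2.6]},
    {"gripper": 1,"offset": [0,0,0],"rotation": [0,0,5.2]},
    {"gripper": 1,"offset": [0,0,0],"rotation": [0,0,0]},
    {"gripper": 1,"offset": [0,0,0],"rotation": [0,0,0]}
  ]
}}

```text
clock: 29.9
position: [0.6084, 0.2431, 0.1924]
ee_rot: [0.706, 0.708, -0.001, -0.0]
ft_force: [-0.7, 0.6, -0.1]
grip_width: 0.999
grasp_force: 0.0
```

Over the amber cap, jaws back along x. Descending to TCP z ≈ 0.108, then gripping.

{"api": "jog_arm", "payload": {
  "deltas": [
    {"gripper": 1,"offset": [0,0.0005,0.01],"rotation": [0,0,0]},
    {"gripper": 1,"offset": [0,0,0.02],"rotation": [0,0,0]},
    {"gripper": 1,"offset": [0,0,0.02],"rotation": [0,0,0]},
    {"gripper": 1,"offset": [0,0,0.02],"rotation": [0,0,0]},
    {"gripper": 1,"offset": [0,0,0.01],"rotation": [0,0,0]},
    {"gripper": 1,"offset": [0,0,0.005],"rotation": [0,0,0]},
    {"gripper": 1,"offset": [0,0,0],"rotation": [0,0,0]},
    {"gripper": 1,"offset": [0,0,0],"rotation": [0,0,0]}
  ]
}}

```text
clock: 30.7
position: [0.61, 0.2428, 0.1091]
ee_rot: [0.707, 0.707, 0.001, 0.0]
ft_force: [-0.3, 0.5, 1.1]
grip_width: 1.004
grasp_force: 0.0
```

{"api": "jog_arm", "payload": {
  "newtons": 50,
  "deltas": [
    {"gripper": 0,"offset": [0,0,0],"rotation": [0,0,0]},
    {"gripper": 0,"offset": [0,0,0],"rotation": [0,0,0]},
    {"gripper": 0,"offset": [0,0,0],"rotation": [0,0,0]},
    {"gripper": 0,"offset": [0,0,0],"rotation": [0,0,0]},
    {"gripper": 0,"offset": [0,0,0],"rotation": [0,0,0]},
    {"gripper": 0,"offset": [0,0,0],"rotation": [0,0,0]},
    {"gripper": 0,"offset": [0,0,0],"rotation": [0,0,0]},
    {"gripper": 0,"offset": [0,0,0],"rotation": [0,0,0]},
    {"gripper": 0,"offset": [0,0,0],"rotation": [0,0,0]},
    {"gripper": 0,"offset": [0,0,0],"rotation": [0,0,0]}
  ]
}}

```text
clock: 31.7
position: [0.61, 0.2428, 0.1087]
ee_rot: [0.707, 0.707, 0.001, 0.0]
ft_force: [2.9, -0.4, 4.7]
grip_width: 0.37
grasp_force: 49.7
```

{"api": "jog_arm", "payload": {
  "deltas": [
    {"gripper": 0,"offset": [0,0,-0.005],"rotation": [0,0,0]},
    {"gripper": 0,"offset": [0,0,-0.015],"rotation": [0,0,0]},
    {"gripper": 0,"offset": [0,0,-0.02],"rotation": [0,0,0]},
    {"gripper": 0,"offset": [0,0,-0.02],"rotation": [0,0,0]},
    {"gripper": 0,"offset": [0,0,-0.01],"rotation": [0,0,0]},
    {"gripper": 0,"offset": [-0.01,-0.005,0],"rotation": [0,0,0]},
    {"gripper": 0,"offset": [-0.02,-0.01,0],"rotation": [0,0,0]},
    {"gripper": 0,"offset": [-0.02,-0.01,0],"rotation": [0,0,0]},
    {"gripper": 0,"offset": [-0.02,-0.01,0],"rotation": [0,0,0]},
    {"gripper": 0,"offset": [-0.02,-0.01,0],"rotation": [0,0,0]},
    {"gripper": 0,"offset": [-0.02,-0.01,0],"rotation": [0,0,0]},
    {"gripper": 0,"offset": [-0.02,-0.01,0],"rotation": [0,0,0]},
    {"gripper": 0,"offset": [-0.02,-0.01,0],"rotation": [0,0,0]},
    {"gripper": 0,"offset": [-0.02,-0.01,0],"rotation": [0,0,0]},
    {"gripper": 0,"offset": [-0.02,-0.01,0],"rotation": [0,0,0]},
    {"gripper": 0,"offset": [-0.02,-0.01,0],"rotation": [0,0,0]},
    {"gripper": 0,"offset": [-0.02,-0.01,0],"rotation": [0,0,0]},
    {"gripper": 0,"offset": [-0.02,-0.01,0],"rotation": [0,0,0]},
    {"gripper": 0,"offset": [-0.02,-0.01,0],"rotation": [0,0,0]},
    {"gripper": 0,"offset": [-0.02,-0.01,0],"rotation": [0,0,0]}
  ]
}}

```text
clock: 33.7
position: [0.4637, -0.0489, 0.1782]
ee_rot: [0.707, 0.707, 0.0, -0.0]
ft_force: [0.4, 0.5, -2.9]
grip_width: 0.366
grasp_force: 50.0
```

{"api": "jog_arm", "payload": {
  "deltas": [
    {"gripper": 0,"offset": [-0.02,-0.01,0],"rotation": [0,0,0]},
    {"gripper": 0,"offset": [-0.02,-0.01,0],"rotation": [0,0,0]},
    {"gripper": 0,"offset": [-0.01,-0.005,0],"rotation": [0,0,0]},
    {"gripper": 0,"offset": [0,0,0],"rotation": [0,0,0]},
    {"gripper": 0,"offset": [0,0,0],"rotation": [0,0,0]}
  ]
}}

```text
clock: 34.2
position: [0.44, -0.0967, 0.1784]
ee_rot: [0.707, 0.707, 0.0, 0.0]
ft_force: [0.4, 0.7, -3.5]
grip_width: 0.369
grasp_force: 50.0
```

{"api": "jog_arm", "payload": {
  "deltas": [
    {"gripper": 0,"offset": [-0.005,-0.001,0.01],"rotation": [0,0,0]},
    {"gripper": 0,"offset": [0,0,0.015],"rotation": [0,0,0]},
    {"gripper": 0,"offset": [0,0,0.015],"rotation": [0,0,0]},
    {"gripper": 0,"offset": [0,0,0.012],"rotation": [0,0,0]},
    {"gripper": 0,"offset": [0,0,0.006],"rotation": [0,0,0]},
    {"gripper": 0,"offset": [0,0,0.003],"rotation": [0,0,0]},
    {"gripper": 0,"offset": [0,0,0.002],"rotation": [0,0,0]},
    {"gripper": 0,"offset": [0,0,0.001],"rotation": [0,0,0]},
    {"gripper": 0,"offset": [0,0,0.001],"rotation": [0,0,0]},
    {"gripper": 0,"offset": [0,0,0],"rotation": [0,0,0]},
    {"gripper": 0,"offset": [0,0,0],"rotation": [0,0,0]}
  ]
}}

```text
clock: 35.3
position: [0.4388, -0.1023, 0.1135]
ee_rot: [0.707, 0.707, 0.0, 0.0]
ft_force: [0.2, -0.3, -2.9]
grip_width: 0.368
grasp_force: 50.0
```

```bash
python3 - <<'E'
from h import *
cv2.imwrite("pics/s5.png",cv2.resize(imaging.camera("side")[90:260,230:430],None,fx=3.4,fy=3.4))
E
```

```text
(no output)
```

View pics/s5.png

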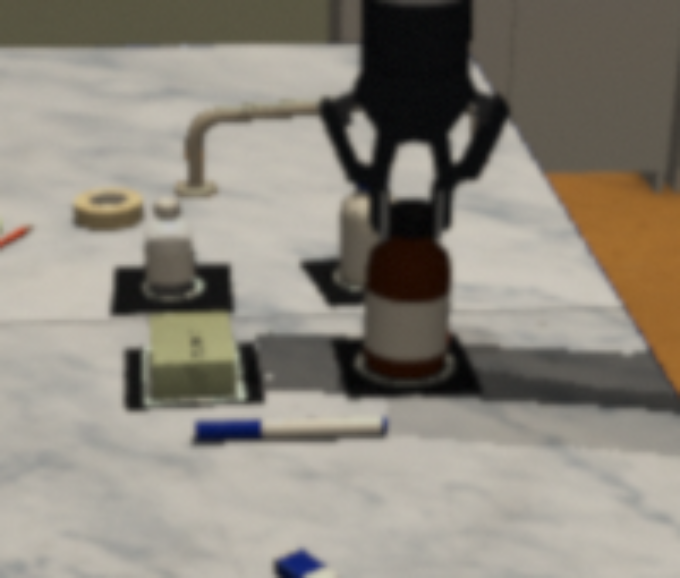

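The carton and drop bottle stand in their outlines, and the amber bottle hovers just over the large ring at crop (407,365). Lowering, releasing, rising, then backing off to +y.

{"api": "jog_arm", "payload": {
  "deltas": [
    {"gripper": 0,"offset": [0,0,0.001],"rotation": [0,0,0]},
    {"gripper": 0,"offset": [0,0,0.0005],"rotation": [0,0,0]},
    {"gripper": 0,"offset": [0,0,0],"rotation": [0,0,0]},
    {"gripper": 0.5,"offset": [0,0,0],"rotation": [0,0,0]},
    {"gripper": 0.7,"offset": [0,0,0],"rotation": [0,0,0]},
    {"gripper": 1,"offset": [0,0,0],"rotation": [0,0,0]},
    {"gripper": 1,"offset": [0,0,0],"rotation": [0,0,0]},
    {"gripper": 1,"offset": [0,0,0],"rotation": [0,0,0]},
    {"gripper": 1,"offset": [0,0,0],"rotation": [0,0,0]},
    {"gripper": 1,"offset": [0,0,-0.01],"rotation": [0,0,0]},
    {"gripper": 1,"offset": [0,0,-0.02],"rotation": [0,0,0]},
    {"gripper": 1,"offset": [0,0,-0.02],"rotation": [0,0,0]},
    {"gripper": 1,"offset": [0,0,-0.02],"rotation": [0,0,0]},
    {"gripper": 1,"offset": [0,0,-0.02],"rotation": [0,0,0]},
    {"gripper": 1,"offset": [0,0,-0.01],"rotation": [0,0,0]}
  ]
}}

```text
clock: 36.85
position: [0.4393, -0.1025, 0.214]
ee_rot: [0.707, 0.707, 0.001, 0.001]
ft_force: [0.1, 0.6, -1.2]
grip_width: 1.003
grasp_force: 0.0
```

{"api": "jog_arm", "payload": {
  "deltas": [
    {"gripper": 1,"offset": [0.02,0,0],"rotation": [0,0,0]},
    {"gripper": 1,"offset": [0.03,0,0],"rotation": [0,0,0]},
    {"gripper": 1,"offset": [0.03,0,0],"rotation": [0,0,0]},
    {"gripper": 1,"offset": [0.03,0,0],"rotation": [0,0,0]},
    {"gripper": 1,"offset": [0.03,0,0],"rotation": [0,0,0]},
    {"gripper": 1,"offset": [0.03,0,0],"rotation": [0,0,0]},
    {"gripper": 1,"offset": [0.03,0,0],"rotation": [0,0,0]},
    {"gripper": 1,"offset": [0.03,0,0],"rotation": [0,0,0]},
    {"gripper": 1,"offset": [0.03,0,0],"rotation": [0,0,0]},
    {"gripper": 1,"offset": [0.03,0,0],"rotation": [0,0,0]},
    {"gripper": 1,"offset": [0.03,0,0],"rotation": [0,0,0]},
    {"gripper": 1,"offset": [0.02,0,0],"rotation": [0,0,0]},
    {"gripper": 1,"offset": [0,0,0],"rotation": [0,0,0]},
    {"gripper": 1,"offset": [0,0,0],"rotation": [0,0,0]}
  ]
}}

```text
clock: 38.25
position: [0.4387, 0.237, 0.2116]
ee_rot: [0.707, 0.707, -0.0, 0.0]
ft_force: [1.0, -0.9, 0.8]
grip_width: 1.0
grasp_force: 0.0
```

```bash
python3 - <<'E'
from h import *
im=imaging.camera("top"); cv2.imwrite("pics/t6.png",cv2.resize(im[110:270,340:505],None,fx=3.6,fy=3.6))
H,S,V=cv2.split(cv2.cvtColor(im,cv2.COLOR_BGR2HSV))
for n,p in dict(amb=(.4388,-.1017,.128),blue=(.4482,-.2705,.098),drop=(.6162,-.2577,.078)).items(): print(n,"expected cap px",proj("top",p), "crop",(proj("top",p)-[340,110])*3.6)
ca=((S>50)&(H>18)&(H<45)).astype('uint8')*255
c=blobs(ca,(340,125,412,195))[0];w=np.array([plane("top",*p,.033)[:2] for p in cv2.boxPoints(cv2.minAreaRect(c))]);e=w[1]-w[0],w[2]-w[1]
print("carton",w.mean(0),[(np.linalg.norm(x),np.degrees(np.arctan2(x[1],x[0]))) for x in e])
E
```

```text
amb expected cap px [387.9838 231.2394] crop [172.7417 436.4618]
blue expected cap px [474.9281 226.798 ] crop [485.7411 420.4729]
drop expected cap px [461.9658 142.6694] crop [439.0769 117.6097]
carton [ 0.5988 -0.093 ] [(np.float64(0.08424574564510744), np.float64(-86.34993624039461)), (np.float64(0.06711702331681763), np.float64(-177.32397689155587))]
```

View pics/t6.png

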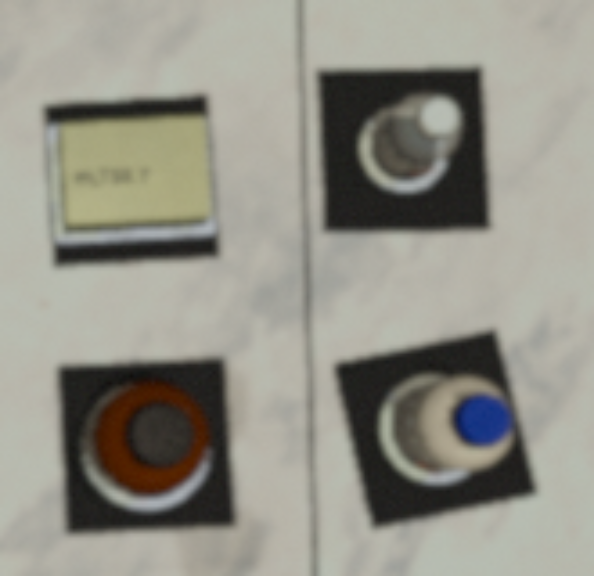

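All four are in their outlines. The amber cap at crop (161,434) sits about 12 crop px left of the expected spot, so I'll check that numerically.

```bash
python3 - <<'E'
from h import *
im=imaging.camera("top"); sd=imaging.camera("side")
g=cv2.cvtColor(im,cv2.COLOR_BGR2HSV); H,S,V=cv2.split(g)
k=((V<120)&(S<70)).astype('uint8')*255
e=cv2.resize(im[213:250,364:402],None,fx=10,fy=10,interpolation=cv2.INTER_CUBIC)
print(g[231,370:402:2].tolist())
br=((S>120)&((H<15)|(H>170))).astype('uint8')*255
c=blobs(br,(355,205,410,260))[0]; x,y,w,h=cv2.boundingRect(c); print("brown top",x,y,w,h)
# body silhouette: width edge at shoulder height ~.085 and base
print("expected shoulder ctr px",proj("top",(.4388,-.1017,.085)),"circle ctr",(x+w/2-.5,y+h/2-.5),"->",plane("top",x+w/2-.5,y+h/2-.5,.07))
Hs,Ss,Vs=cv2.split(cv2.cvtColor(sd,cv2.COLOR_BGR2HSV))
b2=((Ss>120)&((Hs<15)|(Hs>170))).astype('uint8')*255
for c in blobs(b2,(320,140,390,215))[:2]: print("side brown",cv2.boundingRect(c))
print("side expected: base front/ctr",proj("side",(.4388,-.1017,.003)),proj("side",(.4388,-.0702,.003)),"cap",proj("side",(.4388,-.1017,.128)))
cv2.imwrite("pics/s6.png",np.hstack([cv2.resize(e,(390,380)),cv2.resize(sd[140:215,320:395],(380,380),interpolation=cv2.INTER_CUBIC)]))
E
```

```text
[[13, 252, 80], [13, 255, 79], [11, 255, 56], [13, 54, 33], [13, 41, 56], [16, 48, 58], [15, 47, 54], [21, 47, 54], [19, 55, 51], [13, 41, 56], [18, 50, 51], [10, 61, 50], [10, 203, 69], [12, 241, 74], [11, 159, 48], [15, 31, 33]]
brown top 366 215 33 32
expected shoulder ctr px [385.1448 232.0457] circle ctr (382.0, 230.5) -> [ 0.4424 -0.0974  0.07  ]
side brown (338, 160, 23, 19)
side brown (338, 195, 22, 7)
side expected: base front/ctr [348.6222 196.6646] [350.0956 202.2035] cap [350.1342 150.3594]
```

View pics/s6.png

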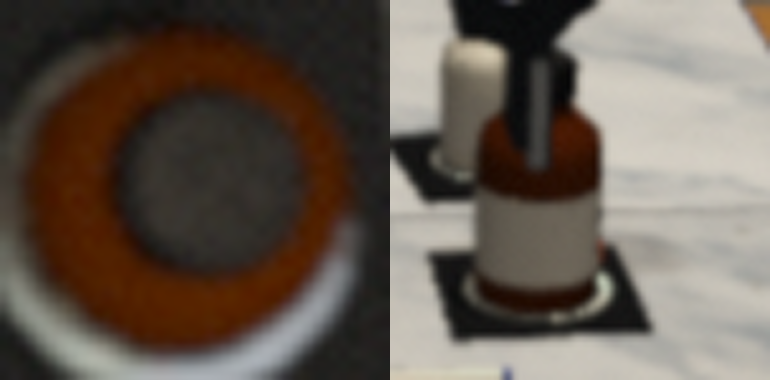

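The amber bottle is upright and about 4–6 mm off centre, within the 12 mm allowed. Everything is released and the arm is clear, so I'm handing in.

```bash
python3 -c "
from workcell import workorder
print(workorder.hand_in())"
```

```text
the job is handed in; nothing more can be done
None
```

I set all four things down upright on their matching mats, let go of everything and handed the job in at about 38 s; the last pictures showed each within tolerance (the amber bottle about 4–6 mm off centre), but the hand-in returned no verdict.

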